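Kit the measured bearings

ROBOT

A 7-joint arm with a two-finger parallel gripper is mounted at the origin on the work surface. World frame = base frame: x ahead of the robot, y to its left, z up, the work surface at z = 0. Lengths are in m, angles in rad, forces in N, time in s.
With the tool pointing down it reaches from about 0.4 to 0.875 m from the base axis. Payload 19.3 kg.
Tool frame: the origin (TCP) lies at the very end of the fingers, on their centre line; the grasp point (between the pads) lies 19 mm behind it; z points along the fingers, y is the line along which they close (so a half turn about z gives the same grasp; the last joint's range is limited). The gripper opens to 85 mm and grips with 20 to 120 N. Pads are 22 mm wide; open, the fingers measure 114 mm over their backs; the gripper's body (76 mm by 85 mm) begins 54 mm behind the grasp point. The pads swing forward as they close: fully open they stand 13 mm farther back than shut.
Start: joints at [1.035, 0.521, -0.036, 1.599, 0.021, 1.021, -0.113], TCP at [0.281, -0.558, 0.231] pointing down, gripper open.
Joint ranges: [-2.91, 2.91], [-0.3, 2.13], [-1.5, 1.42], [0.17, 2.43], [-1.26, 4.41], [0.16, 1.93], [-2.52, 2.52]. Speed limits (rad/s): [1.89, 1.89, 2.39, 2.39, 3.01, 3.01, 3.01].

INTERFACE

Orientations are given as [roll, pitch, yaw] about the fixed x, y, z axes, in that order (R = Rz(yaw) Ry(pitch) Rx(roll)).
In Python, from workcell import bot gives the robot as it stands.
- The arm moves only by the shell command python3 -m crank 'ROWS' [FORCE]. ROWS is a JSON object of lists of equal length, an entry for each row: "travel": the shift along the world's x, y, z in cm, a list of three; "turn": the turn, a rotation vector about the world's x, y, z in degrees, a list of three; "gripper": the closure, from 0 (fully open) to 1 (shut). A call has exactly 5 rows; each row is the pose to reach, as a shift and turn from the pose commanded when the call began; what a row does not reach only later rows make up. A row lasts 1/10 s, in which the tool goes at most 50 mm and 8.59 degrees, less where a joint would pass 70% of its speed; a pose out of reach is approached as far as the arm can. A call with a gripper value outside its range is refused whole. The fingers move at their own pace and stop on an object; FORCE is the grip in N (left out, the last holds). Time passes only in rows, so rows that repeat a pose let the fingers close, or fill a call up. It gives the time, the measured TCP pose, the force, the opening and the grip force at its end, in the units of the state.
- bot.observe(): the state, without advancing time (a new reading comes with each control period).
- bot.grab_frame(name): name is "scene" or "top" or "wrist"; returns a dict with "pixels" (420x560x3 uint8, red, green, blue), "fx", "fy", "cx", "cy" (pixels), "dist" ([k1, k2, p1, p2, k3] as OpenCV has them; the pictures are not rectified), "extrinsics" (4x4, takes a point from world to camera coordinates). Camera axes: x right, y down, z forward; pixel columns grow to the right and rows downward; lengths in m; the calibration is good to about 2 mm. A picture is of the moment at which its call begins. There is no depth.
- bot.job_done(): hands the job in; it is judged then, once.
The state is a dict: "clock": time; "qpos": joint angles; "qd": joint speeds; "joint_efforts": joint torques, N m; "position": TCP position; "tool_rot": TCP orientation; "force": force on the tool from outside, world axes, zero at the start; "moment": the same for the moment, N m; "grip_width": finger opening in m; "finger_force": force on a finger pad.
Only numpy, scipy, OpenCV 4.12 (cv2) and the standard library are available. Lean on these libraries where they do the work, as an engineer would, in place of code of your own. Each camera call takes 0.05 s, during which the arm holds its last target. There are 200 camera calls.

TASK

Pack the four oblong-flanged bearings into the kitting bin, one standing upright on its flange in the middle of each compartment: first the two long ones in the back compartments (by the high wall), then the two short ones in the front compartments, so that you never reach over the short ones. Set them down gently, do not drop them. The two round-flanged bearings belong to another order: leave them where they stand, and do not disturb the caliper or the mug.

Things in the scene. Friction and masses are not known exactly. Their poses are not given: they have to be found in the camera images.
- bin: Fixed grey bin, mm: 195 x 195, floor 4, walls 4 thick: low front (-x, towards the robot) 18 high, high back (+x) 45, sides sloping 18 to 41. Low dividers (3 thick, tops 14 over the desk) make 4 compartments 92 x 92: back two centred at x +47.5, y +-47.5, front two at x -47.5, y +-47.5 in its frame. Origin: centre of underside, on the desk; x to its back, z up. Yaw within +-0.3 rad.
- long_a: Bright-steel linear bearing standing on its flange, mm: round sleeve 38 dia, 84 tall overall, 24 bore seen as a dark hole; at its foot a narrow OBLONG flange 70 (x) x 44 (y) with rounded ends, 8 thick (within the height), 2 screw holes. Origin: centre of underside, z up. About 0.42 kg. One of the two long oblong-flanged ones (identical). Belongs in the bin. Grip the sleeve from above.
- long_b: Bright-steel linear bearing standing on its flange, mm: round sleeve 38 dia, 84 tall overall, 24 bore seen as a dark hole; at its foot a narrow OBLONG flange 70 (x) x 44 (y) with rounded ends, 8 thick (within the height), 2 screw holes. Origin: centre of underside, z up. About 0.42 kg. The other long oblong-flanged one. Belongs in the bin. Grip the sleeve from above.
- short_a: Bright-steel linear bearing standing on its flange, mm: round sleeve 38 dia, 48 tall overall, 24 bore seen as a dark hole; at its foot a narrow OBLONG flange 70 (x) x 44 (y) with rounded ends, 8 thick (within the height), 2 screw holes. Origin: centre of underside, z up. About 0.26 kg. One of the two short oblong-flanged ones (identical). Belongs in the bin. Grip the sleeve from above.
- short_b: Bright-steel linear bearing standing on its flange, mm: round sleeve 38 dia, 48 tall overall, 24 bore seen as a dark hole; at its foot a narrow OBLONG flange 70 (x) x 44 (y) with rounded ends, 8 thick (within the height), 2 screw holes. Origin: centre of underside, z up. About 0.26 kg. The other short oblong-flanged one. Belongs in the bin. Grip the sleeve from above.
- round_long: Bright-steel linear bearing standing on its flange, mm: round sleeve 38 dia, 84 tall overall, 24 bore seen as a dark hole; at its foot a wide ROUND flange 68 dia, 8 thick (within the height), 4 screw holes. Origin: centre of underside, z up. About 0.43 kg. Look-alike of another order, stays where it stands.
- round_short: Bright-steel linear bearing standing on its flange, mm: round sleeve 38 dia, 48 tall overall, 24 bore seen as a dark hole; at its foot a wide ROUND flange 68 dia, 8 thick (within the height), 4 screw holes. Origin: centre of underside, z up. About 0.27 kg. Look-alike of another order, stays where it stands.
- plate: Small black granite surface plate, mm: 200 (x) x 150 (y), top 50 above the desk, fixed; bystander beside the bin. Origin at the centre of its underside, on the desk.
- caliper: Digital caliper lying on the surface plate, mm: steel beam 175 long along its x, black slider with a display, steel jaws; 73 over the jaws, 14 high. Loose bystander. Origin at the underside, in the middle of the beam, on the plate's top.
- mug: Blue ceramic coffee mug, mm: 80 in diameter, 92 high, handle at its +y; loose bystander near the far edge of the desk, beyond the bin. Origin at the centre of its underside.
Mind the look-alikes: they are no part of the job. What is shaped like the long_a but green or purple is not meant.

How it is judged:
By the outcome, as a careful person would: the job done as asked, in the order asked, and still so for the second after the job is handed in, with the robot touching nothing.
It also fails if it takes over 106 s, if anything falls off the work surface, if the arm or the gripper's body presses on something with over 40 N, if the wrist force passes 120 N, or if a joint passes its speed limit or range.

## Working session

There is one attempt and no reset: what is moved stays moved. The work goes in short steps, Python scripts to look and compute and a shell command to move; the robot and the scene stay as the last step left them, time stands still between calls to the robot, and variables do not carry over. Pictures are saved under pics/ and viewed, at most 14 in all, crops included, and the job is handed in when it is done.

```bash
ls; mkdir -p pics; python3 - <<'E'
from workcell import bot
import cv2
print(bot.observe())
for n in("scene","top"):
    f=bot.grab_frame(n);print(n,f["fx"],f["fy"],f["cx"],f["cy"],f["dist"],f["extrinsics"])
    cv2.imwrite(f"pics/{n}0.png",f["pixels"][:,:,::-1])
E
```

```text
pics
{'clock': 0.0, 'qpos': array([ 1.03477617,  0.52205201, -0.03635119,  1.59998901,  0.0212213 ,
        1.02109195, -0.11279739]), 'qd': array([-1.53666560e-03, -5.12031850e-04, -7.81345064e-04,  5.38479352e-04,
        4.20176706e-04, -4.42057027e-05, -2.22271730e-04]), 'joint_efforts': array([ 2.35017542e-04, -9.27105618e+01,  1.98010795e+00, -3.69925976e+01,
        1.78865937e-02,  8.35285900e-03,  1.23938543e-05]), 'position': array([ 0.28054829, -0.55812543,  0.23070859]), 'tool_rot': array([-3.14044143e+00,  8.80342945e-05,  4.65844272e-01]), 'force': array([ 0.51826053, -0.523326  ,  0.52749761]), 'moment': array([-0.0153989 ,  0.00305566,  0.0022097 ]), 'finger_force': 0.0, 'grip_width': 0.08535864697263056}
scene 402.4739080023626 402.4739080023626 280.49268512683835 216.32676250468577 [-0.07962319  0.          0.          0.          0.        ] [[-0.56263203  0.82669931  0.0036675   0.26954075]
 [ 0.66889817  0.45783434 -0.58563038 -0.3849119 ]
 [-0.48581934 -0.32704123 -0.81056992  1.36921136]
 [ 0.          0.          0.          1.        ]]
top 490.42976007694466 490.42976007694466 279.0554365247473 217.62707877273357 [0.04991051 0.         0.         0.         0.        ] [[-0.02963732 -0.99955076  0.00446177  0.05888217]
 [-0.983211    0.02834821 -0.18025678  0.58699053]
 [ 0.18004932 -0.00972919 -0.98360947  1.42168796]
 [ 0.          0.          0.          1.        ]]
```

View pics/scene0.png

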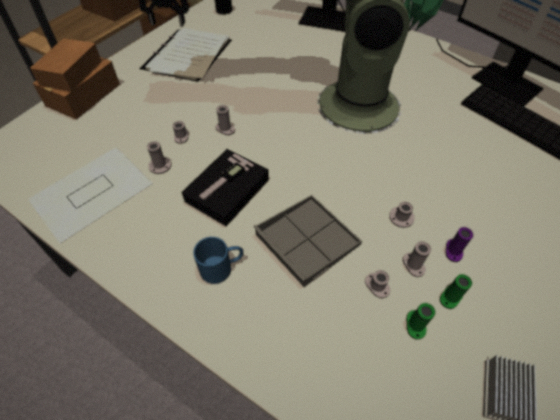

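View pics/top0.png

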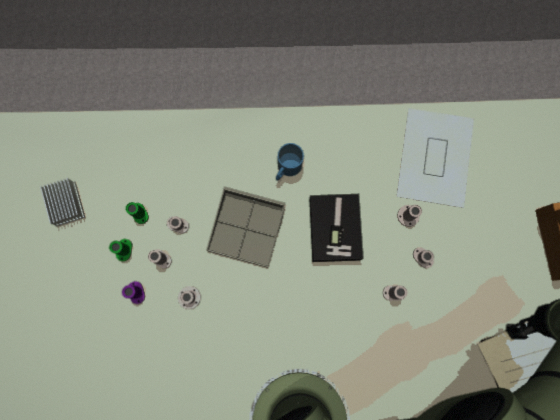

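The top view shows six steel candidates. Left (+y) cluster: (178,224), (158,257) and (190,297). Right cluster: (411,214), (425,256) and (396,293). The bin is at about (247,228), the plate at (336,228) and the mug at (290,160). I'll enlarge both clusters to tell the flanges apart.

```bash
python3 - <<'E'
import cv2,numpy as np
t=cv2.imread("pics/top0.png");s=cv2.imread("pics/scene0.png")
c=[t[200:320,130:230],t[190:310,365:465],s[190:310,350:450],s[90:180,140:240]]
c=[cv2.resize(i,(400,300),interpolation=cv2.INTER_CUBIC) for i in c]
o=np.vstack([np.hstack(c[:2]),np.hstack(c[2:])])
cv2.imwrite("pics/crop1.png",cv2.convertScaleAbs(o,alpha=1.2))
E
```

```text
(no output)
```

View pics/crop1.png

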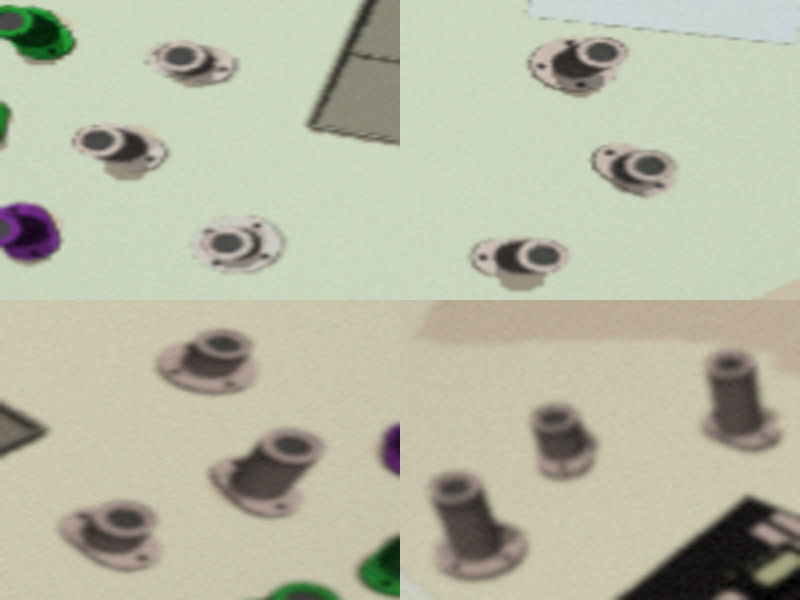

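Top-view candidates:
- **Oblong, meant:** long (158,257), long (396,293), short (178,224), short (425,256). Each shows a narrow two-hole flange.
- **Round, stay:** long (411,214) and short (190,297), with wide four-hole flanges.

Next I measure the bores in both views, and the bin.

```bash
cat > h.py <<'E'
import cv2,numpy as np
from workcell import bot
def cam(n):
    f=bot.grab_frame(n);K=np.array([[f["fx"],0,f["cx"]],[0,f["fy"],f["cy"]],[0,0,1.]])
    return f["pixels"],K,np.array(f["dist"],float),np.array(f["extrinsics"])
def cast(px,z,K,d,E):
    u=cv2.undistortPoints(np.array(px,float).reshape(-1,1,2),K,d).reshape(-1,2)
    R,t=E[:3,:3],E[:3,3];C=-R.T@t;r=np.c_[u,np.ones(len(u))]@R
    z=np.broadcast_to(z,len(u)); return C+r*((z-C[2])/r[:,2])[:,None]
def proj(P,K,d,E): return cv2.projectPoints(np.array(P,float).reshape(-1,1,3),cv2.Rodrigues(E[:3,:3])[0],E[:3,3],K,d)[0].reshape(-1,2)
def dark(img,c,r=7,rad=None):
    # dark bore: weighted centroid of the dark disc around c, within r
    g=cv2.cvtColor(img,cv2.COLOR_RGB2GRAY)
    x0,y0=int(round(c[0]))-r,int(round(c[1]))-r;p=g[y0:y0+2*r+1,x0:x0+2*r+1]
    up=cv2.resize(p,None,fx=8,fy=8,interpolation=cv2.INTER_CUBIC)
    m=((up<np.percentile(up,3)+25)*255).astype(np.uint8)
    n,l,s,ce=cv2.connectedComponentsWithStats(m)
    k=min(range(1,n),key=lambda k:np.hypot(*(ce[k]-r*8-4))-s[k,4]*.02)
    return (ce[k]+.5)/8-.5+[x0,y0], s[k,2:]/8
E
python3 - <<'E'
from h import *
T=cam("top");S=cam("scene")
for n,c,z in [("longL",(155,257),.084),("shortL",(176,224),.048),("shortR",(427,256),.048),("longR",(400,292),.084),("rndshort",(188,297),.048),("rndlong",(414,211),.084)]:
    p,s=dark(T[0],c,5);P=cast([p],z,*T[1:])[0]
    q=proj([P],*S[1:])[0];p2,s2=dark(S[0],q,5);P2=cast([p2],z,*S[1:])[0]
    print(n,p.round(1),s,P.round(4),"r",np.hypot(*P[:2]).round(3),"scene",q.round(1),p2.round(1),s2,P2.round(4))
img=T[0];sub=img[180:275,195:300]
g=cv2.GaussianBlur(cv2.cvtColor(sub,cv2.COLOR_RGB2GRAY),(3,3),0)
m=(g<155).astype(np.uint8)*255
cs,_=cv2.findContours(m,0,1);c=max(cs,key=cv2.contourArea);print(cv2.contourArea(c))
a=cv2.approxPolyDP(cv2.convexHull(c),5,True).reshape(-1,2)+[195,180];print(a.tolist(),cast(a,0,*T[1:]).round(4).tolist(),cast(a,.045,*T[1:]).round(4).tolist())
for k in("top","scene"):
    pass
big=cv2.resize(img[175:280,190:300],None,fx=6,fy=5.7,interpolation=cv2.INTER_CUBIC)
cv2.imwrite("pics/bin.png",big[:,:,::-1])
E
```

```text
longL [154.  255.8] [  6.25   6.25 253.  ] [0.4811 0.4065 0.084 ] r 0.63 scene [423.3 247.8] [422.7 247.9] [  8.375   7.    346.625] [0.4823 0.4055 0.084 ]
shortL [174.6 222.2] [  5.      5.375 174.125] [0.5846 0.3556 0.048 ] r 0.684 scene [381.4 276.9] [380.9 277.1] [  8.5     7.25  386.375] [0.5858 0.355  0.048 ]
shortR [427.2 255.9] [  6.75    6.875 287.375] [ 0.4615 -0.3941  0.048 ] r 0.607 scene [178.6 124.4] [178. 125.] [  6.     3.75 144.5 ] [ 0.4644 -0.3937  0.048 ]
longR [400.4 291.8] [  7.25   7.25 329.75] [ 0.3576 -0.298   0.084 ] r 0.466 scene [222.5 108.3] [222.  108.9] [  5.875   4.125 152.75 ] [ 0.3609 -0.2974  0.084 ]
rndshort [186.2 296.9] [  7.25    6.875 307.75 ] [0.3621 0.3197 0.048 ] r 0.483 scene [406.1 207. ] [405.5 207.2] [  7.375   5.875 267.   ] [0.3636 0.3185 0.048 ]
rndlong [415.1 210.4] [  6.5   6.5 263.5] [ 0.593  -0.3589  0.084 ] r 0.693 scene [153.5 145.2] [153.1 145.8] [  6.5    4.75 190.  ] [ 0.5952 -0.3582  0.084 ]
4475.5
[[224, 186], [285, 203], [268, 268], [206, 251]] [[0.7045, 0.2116, 0.0], [0.6443, 0.0212, 0.0], [0.4426, 0.0796, 0.0], [0.5004, 0.2687, 0.0]] [[0.693, 0.2069, 0.045], [0.6346, 0.0222, 0.045], [0.4391, 0.0789, 0.045], [0.4951, 0.2623, 0.045]]
```

View pics/bin.png

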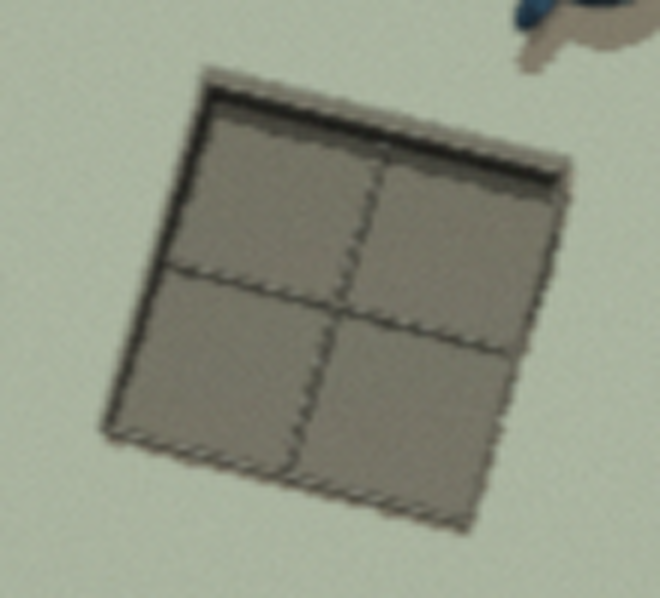

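The bore positions agree between the two views within about 3 mm. The bin's corner spans are 0.198 m and 0.194 m against the nominal 0.195, with yaw about -0.297. Now I compute the compartment centres and check the bin against its divider cross.

```bash
python3 - <<'E'
from h import *
T=cam("top");S=cam("scene")
print("cross top",cast([[246.25,229.0]],.014,*T[1:]).round(4))
y=-.297;R=np.array([[np.cos(y),-np.sin(y)],[np.sin(y),np.cos(y)]])
c=np.array([.568,.1444])
for s in([1,-1],[1,1],[-1,-1],[-1,1]): print(s,(c+R@(np.array(s)*.0475)).round(4))
f=[np.r_[c+R@(np.array(s)*.0975),z] for s,z in(([-1,-1],.018),([-1,1],.018),([1,1],.045),([1,-1],.045))]+[np.r_[c,.014]]
big=cv2.resize(S[0][180:300,240:375],None,fx=5,fy=5,interpolation=cv2.INTER_CUBIC)
for p in proj(f,*S[1:]): cv2.circle(big,tuple(int(v) for v in (p-[240,180]+.5)*5),4,(255,0,0),1)
cv2.imwrite("pics/binS.png",big[:,:,::-1])
E
python3 -m crank '{"travel":[[2,6,0],[4,12,0],[6,18,0],[7.8,23,0],[7.8,26,0]],"turn":[[0,0,8],[0,0,16],[0,0,24],[0,0,32],[0,0,40]],"gripper":[0,0,0,0,0]}' 40
```

```text
cross top [[0.563  0.1432 0.014 ]]
[1, -1] [0.5995 0.0851]
[1, 1] [0.6273 0.1759]
[-1, -1] [0.5087 0.1129]
[-1, 1] [0.5365 0.2037]
clock: 0.8
position: [0.3551, -0.3179, 0.2314]
tool_rot: [3.141, 0.0, 1.17]
force: [1.0, 0.2, -0.4]
grip_width: 0.0857
finger_force: 0.0
```

View pics/binS.png

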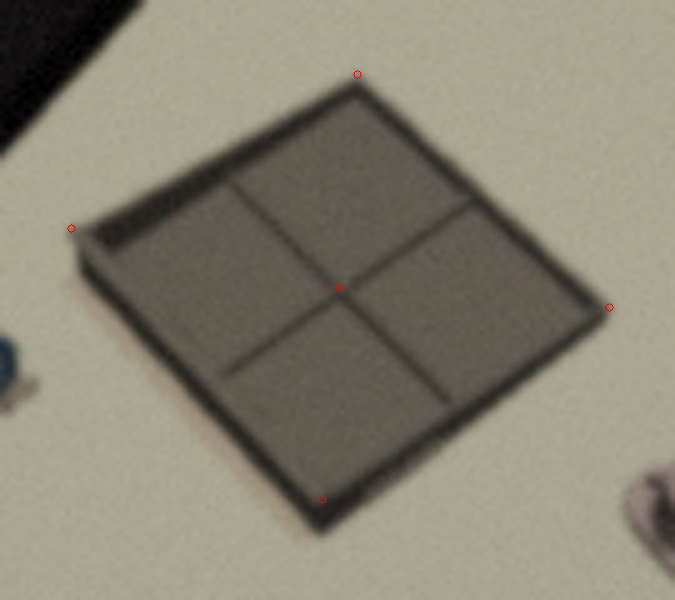

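The scene view shows the divider cross at crop (340,294), against my projection at (339,287), about 4 mm off. I'll refine the bin by scanning for the dividers and walls in both views.

```bash
python3 - <<'E'
from h import *
y=-.297;R=np.array([[np.cos(y),-np.sin(y)],[np.sin(y),np.cos(y)]]);c=np.array([.568,.1444])
t=np.arange(-.02,.0201,.0005)
for n in("top","scene"):
    I,*K=cam(n);g=cv2.GaussianBlur(cv2.cvtColor(I,cv2.COLOR_RGB2GRAY),(3,3),0).astype(np.float32)
    for ax in(0,1):
        out=[]
        for o in(-.065,-.05,-.035,.03,.045,.06):
            L=np.zeros((len(t),2));L[:,ax]=t;L[:,1-ax]=o
            p=proj(np.c_[c+L@R.T,np.full(len(t),.014)],*K).astype(np.float32)
            v=cv2.remap(g,p[None,:,0].copy(),p[None,:,1].copy(),cv2.INTER_CUBIC)[0]
            w=np.clip(np.median(v)-8-v,0,None);out.append(round(1000*(w*t).sum()/max(w.sum(),1e-6),1))
        print(n,"divider offset mm along bin","xy"[ax],out)
E
```

```text
top divider offset mm along bin x [np.float64(-4.5), np.float64(-4.7), np.float64(-5.2), np.float64(-4.3), np.float64(-4.3), np.float64(-4.8)]
top divider offset mm along bin y [np.float64(-1.4), np.float64(-0.6), np.float64(-1.8), np.float64(-0.5), np.float64(-2.4), np.float64(-0.9)]
scene divider offset mm along bin x [np.float64(2.3), np.float64(2.0), np.float64(2.4), np.float64(2.2), np.float64(1.9), np.float64(2.0)]
scene divider offset mm along bin y [np.float64(3.5), np.float64(3.4), np.float64(3.6), np.float64(3.4), np.float64(3.7), np.float64(3.3)]
```

The yaw is good. Correcting for the visible divider side faces, both views give a centre of (0.566, 0.145). The targets are:
- Back right (.5975, .0857)
- Back left (.6254, .1765)
- Front right (.5068, .1135)
- Front left (.5346, .2043)

I grasp the right long bearing at (.359, -.298) first.

```bash
python3 -m crank '{"travel":[[0,0,-2],[0,0,-5],[0,0,-8],[0,0,-10],[0,0,-10]],"turn":[[0,0,6],[0,0,6],[0,0,6],[0,0,6],[0,0,6]],"gripper":[0,0,0,0,0]}' 40
python3 - <<'E'
from h import *
I,*K=cam("wrist");s=bot.observe();print(s["position"].round(4))
q=proj([[.3593,-.2978,.084]],*K)[0];print(q.round(1))
cv2.imwrite("pics/w1.png",I[:,:,::-1])
E
```

```text
clock: 1.4
position: [0.3533, -0.3193, 0.1293]
tool_rot: [-3.138, -0.001, 1.268]
force: [-0.3, 0.4, 0.7]
grip_width: 0.0851
finger_force: 0.0
[ 0.354  -0.3197  0.1308]
[276.8 206.1]
```

View pics/w1.png

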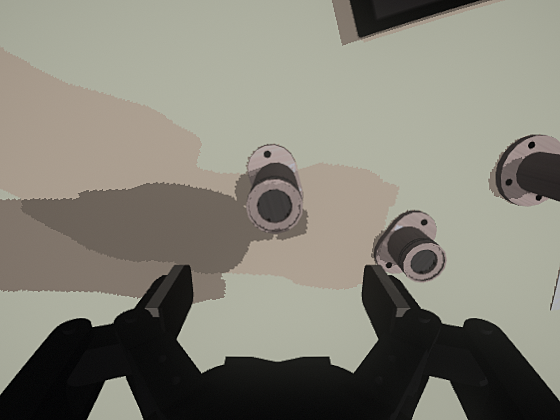

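The wrist view shows the bore at (275,206), predicted (277,206), and the flange is oblong with two holes, so the measurement is confirmed. I centre, descend and grip.

```bash
python3 -m crank '{"travel":[[0.5,2.2,0],[0.5,2.2,0],[0.5,2.2,-1],[0.5,2.2,-2],[0.5,2.2,-2]],"turn":[[0,0,0],[0,0,0],[0,0,0],[0,0,0],[0,0,0]],"gripper":[0,0,0,0,0]}' 40
python3 -m crank '{"travel":[[0,0,-2],[0,0,-4],[0,0,-6],[0,0,-6],[0,0,-6]],"turn":[[0,0,0],[0,0,0],[0,0,0],[0,0,0],[0,0,0]],"gripper":[0,0,0,0,0]}' 40
```

```text
clock: 1.95
position: [0.3587, -0.298, 0.1101]
tool_rot: [-3.14, -0.0, 1.268]
force: [-0.3, -0.1, 0.3]
grip_width: 0.0853
finger_force: 0.0
clock: 2.45
position: [0.3593, -0.298, 0.0515]
tool_rot: [-3.141, -0.0, 1.268]
force: [0.9, 0.8, -0.2]
grip_width: 0.0854
finger_force: 0.0
```

```bash
python3 -m crank '{"travel":[[0,0,0],[0,0,0],[0,0,0],[0,0,0],[0,0,0]],"turn":[[0,0,0],[0,0,0],[0,0,0],[0,0,0],[0,0,0]],"gripper":[1,1,1,1,1]}' 40
python3 -m crank '{"travel":[[0,0,0],[0,0,0],[0,0,0],[0,0,0],[0,0,0]],"turn":[[0,0,0],[0,0,0],[0,0,0],[0,0,0],[0,0,0]],"gripper":[1,1,1,1,1]}' 40
```

```text
clock: 2.95
position: [0.3594, -0.2981, 0.0518]
tool_rot: [3.141, 0.0, 1.268]
force: [-2.2, 0.6, 10.1]
grip_width: 0.037
finger_force: 38.7
clock: 3.45
position: [0.3594, -0.2981, 0.0518]
tool_rot: [3.141, 0.0, 1.268]
force: [-2.5, 1.1, 10.4]
grip_width: 0.0372
finger_force: 38.7
```

```bash
python3 -m crank '{"travel":[[0,0,1],[0,0,4],[0,0,8],[0,0,12],[0,0,15]],"turn":[[0,0,0],[0,0,0],[0,0,0],[0,0,0],[0,0,0]],"gripper":[1,1,1,1,1]}' 40
python3 -m crank '{"travel":[[1.5,2.5,0],[3.5,5.5,0],[5.5,9,0],[7.5,12.5,0],[9.5,15.5,0]],"turn":[[0,0,0],[0,0,0],[0,0,0],[0,0,0],[0,0,0]],"gripper":[1,1,1,1,1]}' 40
```

```text
clock: 3.95
position: [0.3594, -0.2978, 0.2042]
tool_rot: [3.14, 0.0, 1.269]
force: [0.4, 0.2, -4.2]
grip_width: 0.037
finger_force: 41.5
clock: 4.45
position: [0.4547, -0.141, 0.202]
tool_rot: [3.141, -0.0, 1.269]
force: [-0.1, -0.8, -4.0]
grip_width: 0.0369
finger_force: 41.5
```

```bash
python3 -m crank '{"travel":[[2,3,0],[4,6.5,0],[6,10,0],[8,13,0],[9.5,15.5,0]],"turn":[[0,0,0],[0,0,0],[0,0,0],[0,0,0],[0,0,0]],"gripper":[1,1,1,1,1]}' 40
python3 -m crank '{"travel":[[1.5,2.5,0],[3,5,0],[4.3,6.6,0],[4.8,7.2,0],[4.8,7.2,0]],"turn":[[0,0,0],[0,0,0],[0,0,0],[0,0,0],[0,0,0]],"gripper":[1,1,1,1,1]}' 40
```

```text
clock: 4.95
position: [0.55, 0.0142, 0.2019]
tool_rot: [3.142, -0.0, 1.27]
force: [0.4, -0.6, -2.1]
grip_width: 0.0372
finger_force: 41.5
clock: 5.45
position: [0.5973, 0.0847, 0.2014]
tool_rot: [-3.141, -0.0, 1.27]
force: [-0.5, -0.8, -3.5]
grip_width: 0.0368
finger_force: 41.4
```

```bash
python3 -m crank '{"travel":[[0,0.1,-3],[0,0.1,-6],[0,0.1,-9],[0,0.1,-11.5],[0,0.1,-13]],"turn":[[0,0,0],[0,0,0],[0,0,0],[0,0,0],[0,0,0]],"gripper":[1,1,1,1,1]}' 40
python3 -m crank '{"travel":[[0,0,-0.4],[0,0,-0.8],[0,0,-1.1],[0,0,-1.3],[0,0,-1.4]],"turn":[[0,0,0],[0,0,0],[0,0,0],[0,0,0],[0,0,0]],"gripper":[1,1,1,1,1]}' 40
```

```text
clock: 5.95
position: [0.5962, 0.0836, 0.0698]
tool_rot: [-3.14, 0.002, 1.267]
force: [1.2, -0.6, -3.5]
grip_width: 0.037
finger_force: 41.5
clock: 6.45
position: [0.5977, 0.0851, 0.0577]
tool_rot: [3.141, -0.0, 1.269]
force: [-0.4, 0.6, -3.6]
grip_width: 0.0369
finger_force: 41.5
```

```bash
python3 - <<'E'
from h import *
I,*K=cam("top");J,*L=cam("scene")
a=cv2.resize(I[170:290,180:310],(400,370),interpolation=2);b=cv2.resize(J[165:300,235:375],(400,370),interpolation=2)
cv2.imwrite("pics/pl1.png",np.hstack([a,b])[:,:,::-1])
E
```

```text
(no output)
```

View pics/pl1.png

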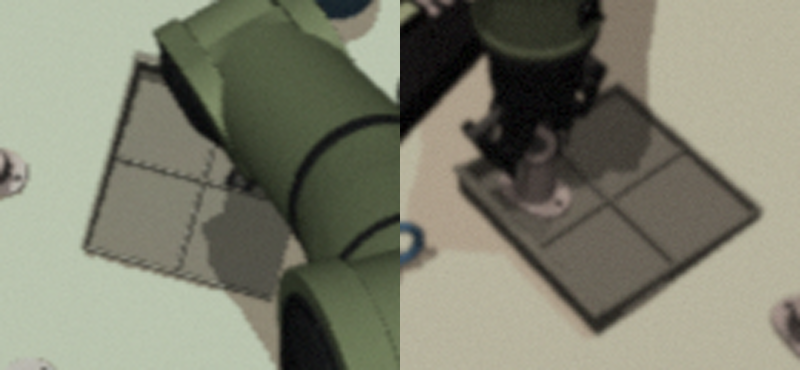

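The scene half of the picture shows the bearing upright and its flange inside the back-right compartment, at crop (540,190). I lower it the last millimetres and release.

```bash
python3 -m crank '{"travel":[[0,0,-0.05],[0,0,-0.1],[0,0,-0.15],[0,0,-0.2],[0,0,-0.2]],"turn":[[0,0,0],[0,0,0],[0,0,0],[0,0,0],[0,0,0]],"gripper":[1,1,1,1,1]}' 40
```

```text
clock: 7.05
position: [0.5975, 0.0852, 0.0559]
tool_rot: [3.141, -0.0, 1.269]
force: [-3.6, -0.3, 8.2]
grip_width: 0.037
finger_force: 42.8
```

```bash
python3 -m crank '{"travel":[[0,0,0],[0,0,0],[0,0,0],[0,0,0],[0,0,0]],"turn":[[0,0,0],[0,0,0],[0,0,0],[0,0,0],[0,0,0]],"gripper":[0.5,0.4,0.3,0.3,0.3]}' 40
python3 -m crank '{"travel":[[0,0,1],[0,0,4],[0,0,8],[0,0,12],[0,0,15]],"turn":[[0,0,0],[0,0,0],[0,0,0],[0,0,0],[0,0,0]],"gripper":[0.3,0.3,0.3,0.3,0.3]}' 40
python3 -m crank '{"travel":[[-2,4,0],[-4,9,0],[-6,14,0],[-8,19,0],[-10,23,0]],"turn":[[0,0,0],[0,0,0],[0,0,0],[0,0,0],[0,0,0]],"gripper":[0,0,0,0,0]}' 40
```

```text
clock: 7.55
position: [0.5974, 0.0851, 0.0553]
tool_rot: [-3.142, 0.0, 1.269]
force: [0.4, 0.4, -0.3]
grip_width: 0.0598
finger_force: 0.0
clock: 8.05
position: [0.5977, 0.0853, 0.2086]
tool_rot: [3.14, -0.001, 1.269]
force: [-0.5, 0.1, -0.0]
grip_width: 0.0598
finger_force: 0.0
clock: 8.55
position: [0.4992, 0.3112, 0.2062]
tool_rot: [3.141, -0.001, 1.268]
force: [1.2, 0.6, 1.1]
grip_width: 0.0854
finger_force: 0.0
```

```bash
python3 -m crank '{"travel":[[-0.8,4,0],[-1.5,8,0],[-1.75,9.5,0],[-1.75,9.5,-2],[-1.75,9.5,-4]],"turn":[[0,0,0],[0,0,0],[0,0,0],[0,0,0],[0,0,0]],"gripper":[0,0,0,0,0]}' 40
python3 - <<'E'
from h import *
I,*K=cam("wrist");s=bot.observe();print(s["position"].round(4))
q=proj([[.4817,.406,.084]],*K)[0];p,_=dark(I,q,25);print(q.round(1),p.round(1),cast([p],.084,*K).round(4))
cv2.imwrite("pics/w2.png",I[:,:,::-1])
E
```

```text
clock: 9.05
position: [0.4826, 0.4049, 0.1656]
tool_rot: [3.141, -0.001, 1.269]
force: [-0.1, 0.1, -0.9]
grip_width: 0.0852
finger_force: 0.0
[0.4818 0.4034 0.1622]
[275.9 218.9] [274.  217.3] [[0.4807 0.4078 0.084 ]]
```

View pics/w2.png

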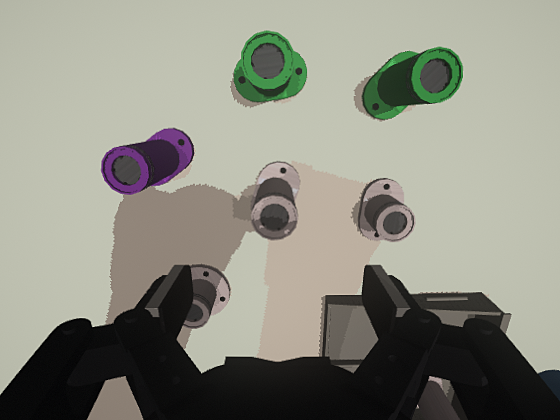

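The wrist view shows the bore at (274,217), predicted (276,219), with an oblong two-hole flange in bright steel. The round short one, at (200,295), is clear of the fingers. I descend and grip.

```bash
python3 -m crank '{"travel":[[0,0.2,-2],[0,0.2,-4.5],[0,0.2,-7.5],[0,0.2,-10],[0,0.2,-11]],"turn":[[0,0,0],[0,0,0],[0,0,0],[0,0,0],[0,0,0]],"gripper":[0,0,0,0,0]}' 40
python3 -m crank '{"travel":[[0,0,0],[0,0,0],[0,0,0],[0,0,0],[0,0,0]],"turn":[[0,0,0],[0,0,0],[0,0,0],[0,0,0],[0,0,0]],"gripper":[0.2,1,1,1,1]}' 40
python3 -m crank '{"travel":[[0,0,0],[0,0,0],[0,0,0],[0,0,0],[0,0,0]],"turn":[[0,0,0],[0,0,0],[0,0,0],[0,0,0],[0,0,0]],"gripper":[1,1,1,1,1]}' 40
```

```text
clock: 9.6
position: [0.4823, 0.4055, 0.054]
tool_rot: [-3.141, 0.002, 1.268]
force: [-1.0, -0.5, 0.1]
grip_width: 0.0851
finger_force: 0.0
clock: 10.1
position: [0.483, 0.4071, 0.0568]
tool_rot: [3.141, -0.002, 1.269]
force: [-1.7, 0.6, 7.6]
grip_width: 0.0371
finger_force: 39.1
clock: 10.6
position: [0.483, 0.4072, 0.0568]
tool_rot: [3.141, -0.002, 1.269]
force: [-2.2, 0.5, 8.4]
grip_width: 0.0369
finger_force: 39.1
```

```bash
python3 -m crank '{"travel":[[0,0,1],[0,0,4],[0,0,8],[0,0,12],[0,0,15]],"turn":[[0,0,0],[0,0,0],[0,0,0],[0,0,0],[0,0,0]],"gripper":[1,1,1,1,1]}' 40
python3 -m crank '{"travel":[[1.5,-2.5,0],[3.5,-5.5,0],[5.5,-9,0],[7.5,-12.5,0],[9.5,-15.5,0]],"turn":[[0,0,0],[0,0,0],[0,0,0],[0,0,0],[0,0,0]],"gripper":[1,1,1,1,1]}' 40
python3 -m crank '{"travel":[[1.5,-2.5,0],[3,-5,0],[4.2,-6.8,0],[4.7,-7.6,0],[4.7,-7.6,0]],"turn":[[0,0,0],[0,0,0],[0,0,0],[0,0,0],[0,0,0]],"gripper":[1,1,1,1,1]}' 40
```

```text
clock: 11.1
position: [0.4827, 0.4067, 0.2088]
tool_rot: [3.141, -0.002, 1.269]
force: [0.3, -0.1, -3.2]
grip_width: 0.0368
finger_force: 41.2
clock: 11.6
position: [0.5783, 0.2493, 0.2063]
tool_rot: [3.141, 0.0, 1.268]
force: [0.4, 1.1, -3.4]
grip_width: 0.037
finger_force: 41.3
clock: 12.1
position: [0.6249, 0.1745, 0.2057]
tool_rot: [3.141, 0.0, 1.267]
force: [-0.8, -0.0, -3.4]
grip_width: 0.0366
finger_force: 41.2
```

```bash
python3 -m crank '{"travel":[[0,0.2,-3],[0,0.2,-6],[0,0.2,-9],[0,0.2,-11.5],[0,0.2,-13]],"turn":[[0,0,0],[0,0,0],[0,0,0],[0,0,0],[0,0,0]],"gripper":[1,1,1,1,1]}' 40
python3 -m crank '{"travel":[[0,0,-0.4],[0,0,-0.8],[0,0,-1.1],[0,0,-1.3],[0,0,-1.3]],"turn":[[0,0,0],[0,0,0],[0,0,0],[0,0,0],[0,0,0]],"gripper":[1,1,1,1,1]}' 40
```

```text
clock: 12.6
position: [0.6231, 0.179, 0.0737]
tool_rot: [-3.139, 0.0, 1.27]
force: [0.4, -0.7, -3.2]
grip_width: 0.0371
finger_force: 41.2
clock: 13.1
position: [0.6248, 0.1775, 0.0627]
tool_rot: [3.141, -0.0, 1.268]
force: [-0.3, 0.1, -3.4]
grip_width: 0.0365
finger_force: 41.2
```

```bash
python3 -m crank '{"travel":[[0,0,-0.05],[0,0,-0.1],[0,0,-0.15],[0,0,-0.2],[0,0,-0.2]],"turn":[[0,0,0],[0,0,0],[0,0,0],[0,0,0],[0,0,0]],"gripper":[1,1,1,1,1]}' 40
```

```text
clock: 13.6
position: [0.6247, 0.1777, 0.0609]
tool_rot: [3.141, -0.0, 1.269]
force: [-2.4, -0.8, 5.7]
grip_width: 0.0369
finger_force: 42.2
```

```bash
python3 -m crank '{"travel":[[0,0,0],[0,0,0],[0,0,0],[0,0,0],[0,0,0]],"turn":[[0,0,0],[0,0,0],[0,0,0],[0,0,0],[0,0,0]],"gripper":[0.5,0.4,0.3,0.3,0.3]}' 40
python3 -m crank '{"travel":[[0,0,1],[0,0,4],[0,0,8],[0,0,11],[0,0,13]],"turn":[[0,0,0],[0,0,0],[0,0,0],[0,0,0],[0,0,0]],"gripper":[0.3,0.3,0.3,0.3,0.3]}' 40
python3 -m crank '{"travel":[[-1,4,0],[-2,8,0],[-3,12,0],[-4,16,0],[-4,17.6,0]],"turn":[[0,0,0],[0,0,0],[0,0,0],[0,0,0],[0,0,0]],"gripper":[0,0,0,0,0]}' 40
python3 -m crank '{"travel":[[0,0,-1],[0,0,-3],[0,0,-5],[0,0,-5],[0,0,-5]],"turn":[[0,0,0],[0,0,0],[0,0,0],[0,0,0],[0,0,0]],"gripper":[0,0,0,0,0]}' 40
python3 - <<'E'
from h import *
I,*K=cam("wrist");s=bot.observe();print(s["position"].round(4))
q=proj([[.5852,.3553,.048]],*K)[0];p,_=dark(I,q,25);print(q.round(1),p.round(1),cast([p],.048,*K).round(4))
J,*L=cam("top");a=cv2.resize(J[170:290,180:310],(400,400),interpolation=2)
cv2.imwrite("pics/w3.png",np.hstack([a,cv2.resize(I,(400,400))])[:,:,::-1])
E
```

```text
clock: 14.1
position: [0.6246, 0.1775, 0.0603]
tool_rot: [3.142, 0.0, 1.269]
force: [0.7, 0.4, 0.2]
grip_width: 0.06
finger_force: 0.0
clock: 14.6
position: [0.6252, 0.1778, 0.1937]
tool_rot: [3.139, -0.002, 1.269]
force: [0.1, 0.8, -0.1]
grip_width: 0.0598
finger_force: 0.0
clock: 15.1
position: [0.5821, 0.3583, 0.1913]
tool_rot: [-3.14, -0.002, 1.273]
force: [0.2, -0.3, -0.3]
grip_width: 0.0856
finger_force: 0.0
clock: 15.6
position: [0.5851, 0.3525, 0.1407]
tool_rot: [3.142, 0.0, 1.267]
force: [0.5, -0.4, 0.6]
grip_width: 0.0853
finger_force: 0.0
[0.5853 0.353  0.1413]
[276.6 212.1] [275.3 210.9] [[0.5845 0.3566 0.048 ]]
```

View pics/w3.png

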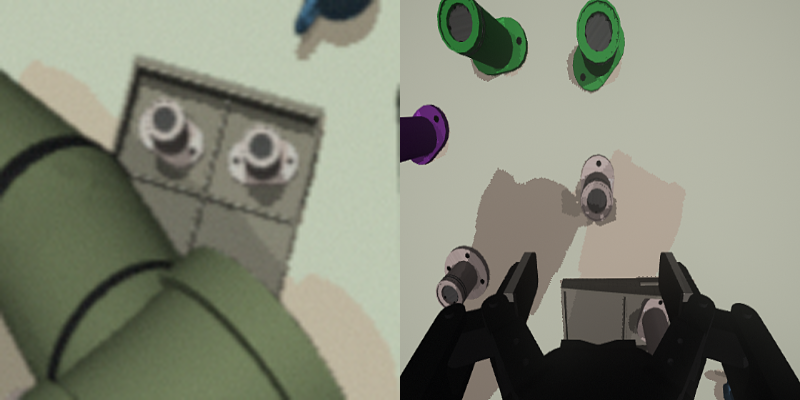

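Both longs stand centred in the back compartments. The short oblong one lies where predicted, bore at wrist pixel (275,211). I grip it.

```bash
python3 -m crank '{"travel":[[0,0.3,-2],[0,0.3,-5],[0,0.3,-8],[0,0.3,-11],[0,0.3,-12.2]],"turn":[[0,0,0],[0,0,0],[0,0,0],[0,0,0],[0,0,0]],"gripper":[0,0,0,0,0]}' 40
python3 -m crank '{"travel":[[0,0,0],[0,0,0],[0,0,0],[0,0,0],[0,0,0]],"turn":[[0,0,0],[0,0,0],[0,0,0],[0,0,0],[0,0,0]],"gripper":[0.2,1,1,1,1]}' 40
python3 -m crank '{"travel":[[0,0,0],[0,0,0],[0,0,0],[0,0,0],[0,0,0]],"turn":[[0,0,0],[0,0,0],[0,0,0],[0,0,0],[0,0,0]],"gripper":[1,1,1,1,1]}' 40
```

```text
clock: 16.2
position: [0.5841, 0.3558, 0.0167]
tool_rot: [-3.141, 0.002, 1.268]
force: [-0.1, -0.6, -0.3]
grip_width: 0.0859
finger_force: 0.0
clock: 16.7
position: [0.5854, 0.357, 0.0202]
tool_rot: [3.14, -0.002, 1.268]
force: [-1.1, -1.0, 9.5]
grip_width: 0.0372
finger_force: 39.2
clock: 17.2
position: [0.5854, 0.357, 0.0202]
tool_rot: [3.14, -0.002, 1.268]
force: [-1.1, -1.3, 9.1]
grip_width: 0.0371
finger_force: 39.2
```

```bash
python3 -m crank '{"travel":[[0,0,1],[0,0,4],[0,0,8],[0,0,12],[0,0,13]],"turn":[[0,0,0],[0,0,0],[0,0,0],[0,0,0],[0,0,0]],"gripper":[1,1,1,1,1]}' 40
python3 -m crank '{"travel":[[-1,-3,0],[-2.2,-6.5,0],[-3.4,-10,0],[-4.5,-13.3,0],[-5.1,-15.2,0]],"turn":[[0,0,0],[0,0,0],[0,0,0],[0,0,0],[0,0,0]],"gripper":[1,1,1,1,1]}' 40
python3 -m crank '{"travel":[[0,0,0],[0,0,-2],[0,0,-5],[0,0,-8],[0,0,-10]],"turn":[[0,0,0],[0,0,0],[0,0,0],[0,0,0],[0,0,0]],"gripper":[1,1,1,1,1]}' 40
```

```text
clock: 17.7
position: [0.5861, 0.3577, 0.1541]
tool_rot: [3.137, -0.005, 1.268]
force: [0.8, 1.0, -2.1]
grip_width: 0.0368
finger_force: 40.9
clock: 18.2
position: [0.5327, 0.2014, 0.1485]
tool_rot: [3.141, 0.002, 1.267]
force: [0.7, 0.1, -3.2]
grip_width: 0.0371
finger_force: 41.0
clock: 18.7
position: [0.533, 0.2048, 0.0466]
tool_rot: [-3.14, 0.001, 1.269]
force: [-0.6, -0.0, -3.4]
grip_width: 0.0369
finger_force: 40.9
```

```bash
python3 -m crank '{"travel":[[0.1,0,-0.7],[0.1,0,-1.3],[0.1,0,-1.7],[0.1,0,-1.9],[0.1,0,-1.9]],"turn":[[0,0,0],[0,0,0],[0,0,0],[0,0,0],[0,0,0]],"gripper":[1,1,1,1,1]}' 40
python3 -m crank '{"travel":[[0,0,-0.05],[0,0,-0.1],[0,0,-0.15],[0,0,-0.2],[0,0,-0.2]],"turn":[[0,0,0],[0,0,0],[0,0,0],[0,0,0],[0,0,0]],"gripper":[1,1,1,1,1]}' 40
```

```text
clock: 19.2
position: [0.5348, 0.2046, 0.0297]
tool_rot: [3.141, -0.0, 1.269]
force: [-0.4, -0.4, -1.9]
grip_width: 0.0369
finger_force: 40.9
clock: 19.7
position: [0.5345, 0.2045, 0.0273]
tool_rot: [-3.142, 0.0, 1.269]
force: [0.6, -0.2, -3.3]
grip_width: 0.037
finger_force: 40.9
```

```bash
python3 -m crank '{"travel":[[0,0,-0.08],[0,0,-0.16],[0,0,-0.24],[0,0,-0.32],[0,0,-0.32]],"turn":[[0,0,0],[0,0,0],[0,0,0],[0,0,0],[0,0,0]],"gripper":[1,1,1,1,1]}' 40
```

```text
clock: 20.2
position: [0.5345, 0.2044, 0.0242]
tool_rot: [-3.142, 0.0, 1.269]
force: [-1.2, -0.4, 2.4]
grip_width: 0.0365
finger_force: 41.4
```

```bash
python3 -m crank '{"travel":[[0,0,0],[0,0,0],[0,0,0],[0,0,0],[0,0,0]],"turn":[[0,0,0],[0,0,0],[0,0,0],[0,0,0],[0,0,0]],"gripper":[0.5,0.4,0.3,0.3,0.3]}' 40
python3 -m crank '{"travel":[[0,0,1],[0,0,4],[0,0,8],[0,0,12],[0,0,16]],"turn":[[0,0,0],[0,0,0],[0,0,0],[0,0,0],[0,0,0]],"gripper":[0.3,0.3,0.3,0.3,0.3]}' 40
python3 -m crank '{"travel":[[-0.5,-4,0],[-1,-8,0],[-1.4,-12,0],[-1.9,-16,0],[-2.4,-20,0]],"turn":[[0,0,0],[0,0,0],[0,0,0],[0,0,0],[0,0,0]],"gripper":[0,0,0,0,0]}' 40
python3 -m crank '{"travel":[[-0.5,-4,0],[-1,-8,0],[-1.4,-12,0],[-1.9,-16,0],[-2.4,-20,0]],"turn":[[0,0,0],[0,0,0],[0,0,0],[0,0,0],[0,0,0]],"gripper":[0,0,0,0,0]}' 40
python3 -m crank '{"travel":[[-0.5,-4,0],[-1,-8,0],[-1.4,-12,0],[-1.9,-16,0],[-2.4,-19,0]],"turn":[[0,0,0],[0,0,0],[0,0,0],[0,0,0],[0,0,0]],"gripper":[0,0,0,0,0]}' 40
```

```text
clock: 20.7
position: [0.5346, 0.2045, 0.0241]
tool_rot: [-3.142, -0.0, 1.269]
force: [0.3, 0.1, 0.5]
grip_width: 0.0599
finger_force: 0.0
clock: 21.2
position: [0.5343, 0.2044, 0.1865]
tool_rot: [3.142, -0.0, 1.269]
force: [0.5, -0.9, -0.1]
grip_width: 0.0598
finger_force: 0.0
clock: 21.7
position: [0.5102, 0.003, 0.1849]
tool_rot: [3.141, -0.0, 1.269]
force: [0.3, 0.1, -1.0]
grip_width: 0.0853
finger_force: 0.0
clock: 22.2
position: [0.4861, -0.1971, 0.1849]
tool_rot: [3.141, 0.0, 1.269]
force: [0.3, -0.4, 0.4]
grip_width: 0.0853
finger_force: 0.0
clock: 22.7
position: [0.4618, -0.388, 0.1848]
tool_rot: [3.141, 0.001, 1.267]
force: [-0.5, -0.2, -0.1]
grip_width: 0.0856
finger_force: 0.0
```

```bash
python3 -m crank '{"travel":[[0.1,-0.6,-1],[0.1,-0.6,-3],[0.1,-0.6,-5],[0.1,-0.6,-5],[0.1,-0.6,-5]],"turn":[[0,0,0],[0,0,0],[0,0,0],[0,0,0],[0,0,0]],"gripper":[0,0,0,0,0]}' 40
python3 - <<'E'
from h import *
I,*K=cam("wrist");s=bot.observe();print(s["position"].round(4))
q=proj([[.463,-.3939,.048]],*K)[0];p,_=dark(I,q,25);print(q.round(1),p.round(1),cast([p],.048,*K).round(4))
J,*L=cam("top");a=cv2.resize(J[170:290,180:310],(400,400),interpolation=2)
cv2.imwrite("pics/w4.png",np.hstack([a,cv2.resize(I,(400,400))])[:,:,::-1])
E
```

```text
clock: 23.2
position: [0.4639, -0.391, 0.1347]
tool_rot: [-3.142, -0.0, 1.269]
force: [0.8, -0.2, 0.2]
grip_width: 0.0856
finger_force: 0.0
[ 0.4641 -0.3913  0.1352]
[277.5 221.1] [275.5 220.5] [[ 0.4616 -0.3929  0.048 ]]
```

View pics/w4.png

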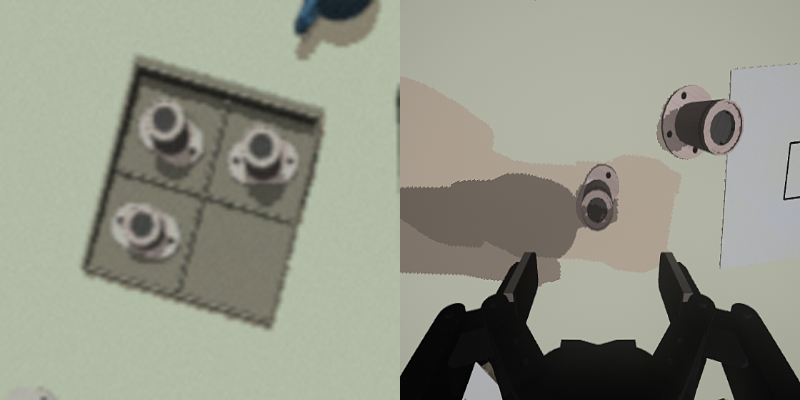

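Three are placed well. The last short one shows its bore at wrist pixel (275.5,220.5), predicted (277.5,221), with an oblong flange. I grip it.

```bash
python3 -m crank '{"travel":[[-0.15,-0.2,-2],[-0.15,-0.2,-5],[-0.15,-0.2,-8],[-0.15,-0.2,-10.5],[-0.15,-0.2,-11.5]],"turn":[[0,0,0],[0,0,0],[0,0,0],[0,0,0],[0,0,0]],"gripper":[0,0,0,0,0]}' 40
python3 -m crank '{"travel":[[0,0,0],[0,0,0],[0,0,0],[0,0,0],[0,0,0]],"turn":[[0,0,0],[0,0,0],[0,0,0],[0,0,0],[0,0,0]],"gripper":[0.2,1,1,1,1]}' 40
python3 -m crank '{"travel":[[0,0,0],[0,0,0],[0,0,0],[0,0,0],[0,0,0]],"turn":[[0,0,0],[0,0,0],[0,0,0],[0,0,0],[0,0,0]],"gripper":[1,1,1,1,1]}' 40
python3 -m crank '{"travel":[[0,0,1],[0,0,4],[0,0,8],[0,0,12],[0,0,15]],"turn":[[0,0,0],[0,0,0],[0,0,0],[0,0,0],[0,0,0]],"gripper":[1,1,1,1,1]}' 40
```

```text
clock: 23.8
position: [0.4618, -0.3931, 0.018]
tool_rot: [-3.14, -0.0, 1.269]
force: [-0.3, -0.7, 0.2]
grip_width: 0.0852
finger_force: 0.0
clock: 24.3
position: [0.4627, -0.394, 0.0207]
tool_rot: [3.14, 0.001, 1.268]
force: [-1.4, 1.4, 10.8]
grip_width: 0.0368
finger_force: 39.0
clock: 24.8
position: [0.4627, -0.394, 0.0207]
tool_rot: [3.14, 0.001, 1.268]
force: [-1.3, 2.1, 10.3]
grip_width: 0.0365
finger_force: 39.0
clock: 25.3
position: [0.4624, -0.3937, 0.1727]
tool_rot: [3.139, 0.001, 1.269]
force: [-0.1, -1.4, -2.5]
grip_width: 0.0371
finger_force: 40.7
```

```bash
python3 -m crank '{"travel":[[0.2,2,0],[0.5,6,0],[0.9,10,0],[1.3,14,0],[1.6,18,0]],"turn":[[0,0,0],[0,0,0],[0,0,0],[0,0,0],[0,0,0]],"gripper":[1,1,1,1,1]}' 40
python3 -m crank '{"travel":[[0.4,4,0],[0.7,8,0],[1,12,0],[1.4,16,0],[1.8,20,0]],"turn":[[0,0,0],[0,0,0],[0,0,0],[0,0,0],[0,0,0]],"gripper":[1,1,1,1,1]}' 40
python3 -m crank '{"travel":[[0.4,4,0],[0.7,8,0],[0.9,11,0],[1.0,12.7,0],[1.0,12.7,0]],"turn":[[0,0,0],[0,0,0],[0,0,0],[0,0,0],[0,0,0]],"gripper":[1,1,1,1,1]}' 40
```

```text
clock: 25.8
position: [0.478, -0.212, 0.1702]
tool_rot: [3.141, 0.0, 1.268]
force: [0.5, 0.7, -2.1]
grip_width: 0.0369
finger_force: 40.9
clock: 26.3
position: [0.496, -0.012, 0.1701]
tool_rot: [3.14, 0.0, 1.268]
force: [1.3, 0.0, -2.3]
grip_width: 0.0367
finger_force: 40.9
clock: 26.8
position: [0.506, 0.1163, 0.17]
tool_rot: [3.141, -0.001, 1.272]
force: [0.7, -0.8, -2.5]
grip_width: 0.0371
finger_force: 40.9
```

```bash
python3 -m crank '{"travel":[[0,0,0],[0,0,-3],[0,0,-6],[0,0,-9],[0,0,-11.5]],"turn":[[0,0,0],[0,0,0],[0,0,0],[0,0,0],[0,0,0]],"gripper":[1,1,1,1,1]}' 40
python3 -m crank '{"travel":[[0,0,-0.5],[0,0,-1.2],[0,0,-2],[0,0,-2.6],[0,0,-2.6]],"turn":[[0,0,0],[0,0,0],[0,0,0],[0,0,0],[0,0,0]],"gripper":[1,1,1,1,1]}' 40
```

```text
clock: 27.3
position: [0.506, 0.1119, 0.0531]
tool_rot: [3.142, 0.001, 1.267]
force: [0.9, 0.4, -1.4]
grip_width: 0.037
finger_force: 41.0
clock: 27.8
position: [0.5061, 0.1133, 0.0279]
tool_rot: [-3.142, 0.0, 1.268]
force: [-0.2, -0.4, -2.1]
grip_width: 0.0368
finger_force: 40.8
```

```bash
python3 -m crank '{"travel":[[0,0,-0.08],[0,0,-0.16],[0,0,-0.24],[0,0,-0.32],[0,0,-0.34]],"turn":[[0,0,0],[0,0,0],[0,0,0],[0,0,0],[0,0,0]],"gripper":[1,1,1,1,1]}' 40
```

```text
clock: 28.3
position: [0.5061, 0.1135, 0.0247]
tool_rot: [3.142, -0.0, 1.269]
force: [-1.2, -1.6, 2.7]
grip_width: 0.037
finger_force: 41.3
```

Contact at the expected height. I release, retreat and check.

```bash
python3 -m crank '{"travel":[[0,0,0],[0,0,0],[0,0,0],[0,0,0],[0,0,0]],"turn":[[0,0,0],[0,0,0],[0,0,0],[0,0,0],[0,0,0]],"gripper":[0.5,0.4,0.3,0.3,0.3]}' 40
python3 -m crank '{"travel":[[0,0,1],[0,0,4],[0,0,8],[0,0,12],[0,0,16]],"turn":[[0,0,0],[0,0,0],[0,0,0],[0,0,0],[0,0,0]],"gripper":[0.3,0.3,0.3,0.3,0.3]}' 40
python3 -m crank '{"travel":[[-0.5,-4,0.5],[-1,-8,1],[-1.4,-12,1.5],[-1.9,-16,2],[-2.4,-20,2]],"turn":[[0,0,0],[0,0,0],[0,0,0],[0,0,0],[0,0,0]],"gripper":[0.3,0.3,0.3,0.3,0.3]}' 40
python3 -m crank '{"travel":[[-0.5,-4,0],[-1,-8,0],[-1.4,-12,0],[-1.9,-16,0],[-1.9,-16,0]],"turn":[[0,0,0],[0,0,0],[0,0,0],[0,0,0],[0,0,0]],"gripper":[0.3,0.3,0.3,0.3,0.3]}' 40
python3 - <<'E'
from h import *
T=cam("top");S=cam("scene");I=T[0]
for n,P in [("BR",(.5975,.0857,.088)),("BL",(.6254,.1765,.088)),("FR",(.5068,.1135,.052)),("FL",(.5346,.2043,.052)),("rs",(.3628,.3191,.048)),("rl",(.594,-.3585,.084))]:
    o=[]
    for C in(T,S):
        p,_=dark(C[0],proj([P],*C[1:])[0],5);o.append((1000*(cast([p],P[2],*C[1:])[0]-P)[:2]).round(1))
    print(n,"offset mm top,scene",*o)
a=cv2.resize(I[140:290,180:380],(400,300),interpolation=2);b=cv2.resize(S[0][165:300,185:375],(400,300),interpolation=2)
cv2.imwrite("pics/fin.png",np.hstack([a,b])[:,:,::-1])
E
```

```text
clock: 28.8
position: [0.5061, 0.1135, 0.0247]
tool_rot: [3.142, -0.0, 1.269]
force: [-0.0, 0.4, -0.1]
grip_width: 0.0594
finger_force: 0.0
clock: 29.3
position: [0.5057, 0.1135, 0.1871]
tool_rot: [3.142, -0.0, 1.269]
force: [0.6, -0.6, 0.3]
grip_width: 0.0599
finger_force: 0.0
clock: 29.8
position: [0.4818, -0.088, 0.2061]
tool_rot: [3.14, -0.0, 1.269]
force: [0.6, -0.4, -0.0]
grip_width: 0.06
finger_force: 0.0
clock: 30.3
position: [0.4614, -0.2516, 0.2051]
tool_rot: [3.141, 0.002, 1.262]
force: [0.4, 0.5, 0.0]
grip_width: 0.0598
finger_force: 0.0
BR offset mm top,scene [-1.5 -1. ] [-0.1 -1.2]
BL offset mm top,scene [-2.4  0.3] [-1.4 -0.2]
FR offset mm top,scene [-0.5 -0.4] [ 0.9 -1.1]
FL offset mm top,scene [-0.  -1.4] [ 1.2 -1.9]
rs offset mm top,scene [-0.6  0.5] [ 0.8 -0.5]
rl offset mm top,scene [ 0.2 14.4] [1.4 0.4]
```

View pics/fin.png

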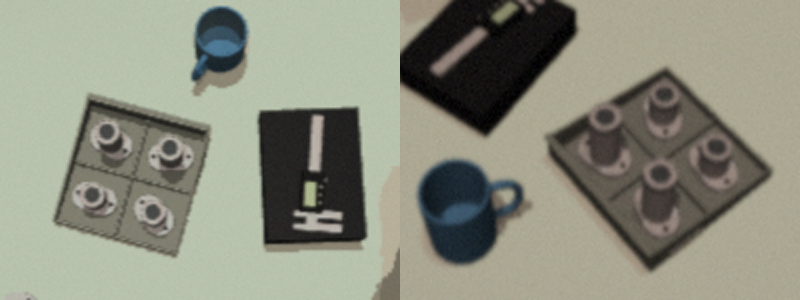

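All four stand upright within about 2 mm of their compartment centres, and the mug and caliper are undisturbed. Both round bearings are in place: the top view's 14 mm reading for the long one doesn't match the scene view (1.4 mm), probably because the bore finder picked up the arm nearby.

```bash
python3 -c "
from workcell import bot
print(bot.job_done())"
```

```text
the job is handed in; nothing more can be done
None
```

All four oblong-flanged bearings stand upright within about 2 mm of their compartment centres, longs in the back first and then shorts in front; the round-flanged bearings, caliper and mug were left undisturbed, and I handed the job in at about 30 s.

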